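Arm the board tester

TASK

Arm the board tester by pressing three of its keys in with the fingertips, lightly, in this order: first the small round key, then the square key, then the long bar key. Push each one home, until it stops and stays down, before pressing the next. Do not press the large mushroom button, never lean hard on a key, and leave the relay board and the loose things around the console where they lie.

Things in the scene. Friction and masses are not known exactly. Their poses are not given: they have to be found in the camera images.
- console: Grey flat-topped test console, 190 mm (x) by 310 mm (y) by 34 mm high, fixed to the desk. Origin at the centre of its underside, x towards its back, y to its left, z up. Its left half carries four separate key modules in a 2 by 2 block, 80 mm apart in x and 78 mm in y; which key sits where varies. Key tops stand 56 mm above the desk. Its right half is a bed with the loose relay board.
- round_top (a point): Small round key, 26 mm across. A plain black plastic key standing 17 mm above its 62 mm square metal plate. This point is the middle of the key's top face; it moves down with the key. 
- square_top (a point): Square key, 28 by 28 mm. A plain black plastic key standing 17 mm above its 62 mm square metal plate. This point is the middle of the key's top face; it moves down with the key. 
- bar_top (a point): Long bar key, 18 mm (console x) by 50 mm (console y). A plain black plastic key standing 17 mm above its 62 mm square metal plate. This point is the middle of the key's top face; it moves down with the key. 
- mushroom_top (a point): Large mushroom button, a 42 mm round head on a thinner stem, its top level with the keys (22 mm above the console top): the one to leave alone. This point is the middle of its top.
- round_key (a joint): Travel of the small round key: 0 = fully up, 0.008 m = bottomed. It moves straight down against about 3 N of steady friction, and stays where it is left; it counts as in from 0.0055. Once it is bottomed its cap gives up to 6 mm more on a cushion spring (about 4.5 N, rising 1.5 N per mm) and springs back by that much when let go.
- square_key (a joint): Travel of the square key: 0 = fully up, 0.008 m = bottomed. It moves straight down against about 3 N of steady friction, and stays where it is left; it counts as in from 0.0055. Once it is bottomed its cap gives up to 6 mm more on a cushion spring (about 4.5 N, rising 1.5 N per mm) and springs back by that much when let go.
- bar_key (a joint): Travel of the long bar key: 0 = fully up, 0.008 m = bottomed. It moves straight down against about 3 N of steady friction, and stays where it is left; it counts as in from 0.0055. Once it is bottomed its cap gives up to 6 mm more on a cushion spring (about 4.5 N, rising 1.5 N per mm) and springs back by that much when let go.
- mushroom_key (a joint): Travel of the mushroom button: 0 = fully up, 0.008 m = bottomed. It moves as easily as the keys and must stay up.
- round_module: Square metal plate of the small round key, 62 by 62 by 5 mm, fixed on the console. Origin at the centre of its underside, on the console top (34 mm above the desk), axes as the console's. Plate and key together must not be pressed with more than 20 N.
- square_module: The same plate, with the square key; the same 20 N limit.
- bar_module: The same plate, with the long bar key; the same 20 N limit.
- mushroom_module: The same plate, with the mushroom button; the same 20 N limit.
- relay_board: Loose green relay board, 63 by 77 by 15 mm, lying in the bed on the console's right half. Origin at the centre of its underside. Leave it alone.
- tin: Loose round screw tin, 64 mm across, 24 mm high, on the desk to the right of the console. Origin at the centre of its underside. Leave it alone.
- pen: Loose felt marker, 136 mm long, 18 mm high, lying on the desk to the left of the console. Origin under its middle. Leave it alone.
- cell: Loose battery cell, 14 mm high and about 50 mm long, lying on the desk to the right of the console. Origin under its middle. Leave it alone.

How it is judged:
On the way, in this order (a step that is already met when the one before it is completed fails the run):
1. the small round key is in (value of joint round_key above 0.0055 m), for 0.1 s.
2. the square key is in (value of joint square_key above 0.0055 m), for 0.1 s.
3. the long bar key is in (value of joint bar_key above 0.0055 m), for 0.1 s.
At the end, for the whole second after the job is handed in: The round, square and bar keys are each at least 5.5 mm in (of 8 mm) and at rest, the mushroom button is less than 2 mm in, and the board, tin, marker and cell lie within 15 mm of where they started (value of joint each of round_key, square_key, bar_key above 0.0055 m and value of joint mushroom_key below 0.002 m and velocity of joint each of round_key, square_key, bar_key, mushroom_key below 0.002 m/s and not (distance of relay_board from where it was at the start of the episode above 0.015 m) and not (distance of tin from where it was at the start of the episode above 0.015 m) and not (distance of pen from where it was at the start of the episode above 0.015 m) and not (distance of cell from where it was at the start of the episode above 0.015 m)); the robot touches nothing.
It fails at once if the square key is pressed (over 2 mm) before the round key is in (value of joint square_key above 0.002 m and value of joint round_key below 0.005 m).
It fails at once if the bar key is pressed (over 2 mm) before the round and square keys are in (value of joint bar_key above 0.002 m and value of joint any of round_key, square_key below 0.005 m).
It fails at once if the mushroom button is pressed (over 2 mm) (value of joint mushroom_key above 0.002 m).
It fails at once if a key or its plate is pressed with more than 20 N (contact force between anything else and round_module above 20 N or contact force between anything else and square_module above 20 N or contact force between anything else and bar_module above 20 N or contact force between anything else and mushroom_module above 20 N).
It fails at once if the relay board, tin, marker or cell is shifted or lifted by more than 15 mm (distance of any of relay_board, tin, pen, cell from where it was at the start of the episode above 0.015 m).
It also fails if it takes over 40 s, if anything falls off the work surface, if the arm or the gripper's body presses on something with over 40 N, if the wrist force passes 120 N, or if a joint passes its speed limit or range.

ROBOT

A 7-joint arm with a two-finger parallel gripper is mounted at the origin on a cart in front of the work surface, level with it; the furniture and walls round the work are solid. World frame = base frame: x ahead of the robot, y to its left, z up, the work surface at z = 0. Lengths are in m, angles in rad, forces in N, time in s.
With the tool pointing down it reaches from about 0.425 to 1.025 m from the base axis. Payload 9.4 kg.
Tool frame: the origin (TCP) lies between the finger pads; the fingertips stand 17 mm ahead of it and the grasp point (between the pads) lies 2 mm behind it; x points along the fingers, z is the direction in which the jaws open and shut, and the axes are right-handed (so a half turn about x gives the same grasp; the last joint's range is limited). The gripper opens to 85 mm and grips with 20 to 120 N. Pads are 22 mm wide; open, the fingers measure 114 mm over their backs; the gripper's body (76 mm by 85 mm) begins 54 mm behind the grasp point. The pads swing forward as they close: fully open they stand 13 mm farther back than shut.
Start: joints at [-1.286, 0.599, -0.003, 1.599, 0.002, 0.943, -0.08], TCP at [0.257, 0.678, 0.248] pointing down, gripper open.
Joint ranges: [-2.57, 2.57], [-0.35, 1.97], [-1.29, 1.29], [0.11, 2.56], [-1.05, 4.19], [0.11, 1.86], [-2.63, 2.63]. Speed limits (rad/s): [2.22, 2.22, 3.01, 3.01, 3.14, 3.14, 3.14].

INTERFACE

Orientations are given as a 3x3 rotation matrix whose columns are the frame's x, y, z axes.
In Python, from workcell import robot gives the robot as it stands. The module is installed in compiled form; this text tells all that it offers.
- The arm moves only by the tool drive_tool, never from a script. Its argument "commands" is a list of rows, each a list of 5 numbers: the shift along the tool's x, y, z in mm, then the turn about the tool's x in degrees, then the opening, from 0 (shut) to 1 (fully open). In form: [[dx, dy, dz, roll, gripper], ...]. A call has exactly 8 rows; each row is the pose to reach, as a shift and turn from the pose commanded when the call began, along the tool's axes at that moment; what a row does not reach only later rows make up. A row lasts 1/10 s, in which the tool goes at most 50 mm and 8.59 degrees, less where a joint would pass 70% of its speed; a pose out of reach is approached as far as the arm can. A call with a gripper value outside its range is refused whole. The fingers move at their own pace and stop on an object; the grip force is fixed at half the most. Time passes only in rows, so rows that repeat a pose let the fingers close, or fill a call up. It gives the time, the measured TCP pose, the force and the opening at its end, in the units of the state.
- robot.get_obs(): the state, without advancing time (a new reading comes with each control period).
- robot.snapshot(name): name is "scene" or "top"; returns the picture (400x640x3 uint8, red, green, blue); there is no depth.
- robot.calibration(name): a dict with "K" (3x3 intrinsics, pixels), "rvec" (rotation vector, rad) and "tvec" (3), from world to camera coordinates, as OpenCV has them. Camera axes: x right, y down, z forward; pixel columns grow to the right and rows downward; lengths in m; the calibration is good to about 2 mm. A picture is of the moment at which its call begins. calibration takes no time and is no camera call.
- robot.close_job(): hands the job in, once; it reports no verdict.
Trained networks look in the newest picture that a camera, given by its name, has taken for a name from the list of things; names that differ only in an ending like _2 or _b are one class to them, and where a whole thing is asked for, a point or a joint stands for the part that bears it (a point fixed in the world has none). Each returns a list of dicts, best first, with "conf" (0 to 1); they miss things now and then, are a little off and sometimes report something else, mostly with a low value. They report only what shows in the picture. A call takes as long as a camera call.
- robot.outline_of(target, camera): "pixels" (400x640 bool, what is visible of it) and "point" ([column, row] in pixels, amid what is visible of it).
The state is a dict: "clock": time; "qpos": joint angles; "dq": joint speeds; "tau": joint torques, N m; "tcp_pos": TCP position; "tcp_rot": TCP orientation; "wrist_force": force on the tool from outside, world axes, zero at the start; "ft_torque": the same for the moment, N m; "opening": finger opening in m.
Only numpy, scipy, OpenCV 4.12 (cv2) and the standard library are available. Lean on these libraries where they do the work, as an engineer would, in place of code of your own. Each camera call takes 0.05 s, during which the arm holds its last target. There are 200 camera calls.

## Working session

There is one attempt and no reset: what is moved stays moved. The work goes in short steps, Python scripts to look and compute and a tool call to move; the robot and the scene stay as the last step left them, time stands still between calls to the robot, and variables do not carry over. Pictures are saved under pics/ and viewed, about 8 in all and at most 12, crops included, and the job is handed in when it is done.

Besides the shell and the picture viewer there is one more tool, called after "Call:" as name([rows], argument=value, ...), one row to a line, values as JSON. drive_tool: Moves the arm, as the interface text tells. Its arguments: {"type":"object","properties":{"commands":{"type":"array","items":{"type":"array","items":{"type":"number"}}}},"required":["commands"]}

```bash
mkdir -p pics
cat > h.py <<'E'
import numpy as np,cv2
from workcell import robot
def cal(n):
    c=robot.calibration(n);R=cv2.Rodrigues(np.array(c["rvec"],float))[0]
    return np.array(c["K"],float),R,np.array(c["tvec"],float).ravel()
def at(n,px,z):
    K,R,t=cal(n);d=R.T@np.linalg.inv(K)@np.array([px[0],px[1],1.]);c=-R.T@t
    return c+d*(z-c[2])/d[2]
def proj(n,p):
    K,R,t=cal(n);q=K@(R@np.array(p,float)+t);return q[:2]/q[2]
def snap(n,f):
    im=robot.snapshot(n);cv2.imwrite(f"pics/{f}.png",im[...,::-1]);return im
E
python3 - <<'E'
from h import *
np.set_printoptions(precision=4,suppress=True)
for n in("top","scene"):
    snap(n,n+"0")
    for t in("round_top","square_top","bar_top","mushroom_top"):
        for r in robot.outline_of(t,n)[:2]:
            ys,xs=np.nonzero(r["pixels"]);print(n,t,round(r["conf"],2),r["point"],len(xs),xs.mean().round(1),ys.mean().round(1),at(n,(xs.mean(),ys.mean()),.056))
o=robot.get_obs();print(o["clock"],o["tcp_pos"],o["tcp_rot"],o["opening"],o["wrist_force"])
E
```

```text
top round_top 0.57 [338.1, 174.9] 67 340.1 175.2 [ 0.5489 -0.0369  0.056 ]
top square_top 0.63 [313.2, 211.1] 104 311.4 209.0 [0.4652 0.0363 0.056 ]
top bar_top 0.5 [343.9, 205.9] 140 342.3 207.0 [ 0.4689 -0.0409  0.056 ]
top bar_top 0.21 [314.0, 210.0] 615 311.0 208.6 [0.466  0.0374 0.056 ]
top mushroom_top 0.73 [311.8, 178.7] 205 309.3 177.1 [0.5455 0.0406 0.056 ]
scene round_top 0.41 [311.5, 200.1] 129 312.4 201.6 [ 0.5413 -0.0259  0.056 ]
scene square_top 0.72 [291.9, 212.6] 161 294.6 215.4 [0.5403 0.0513 0.056 ]
scene square_top 0.7 [323.4, 222.8] 162 324.8 224.3 [0.4606 0.0493 0.056 ]
scene bar_top 0.62 [340.6, 209.4] 167 340.7 209.6 [ 0.4629 -0.0263  0.056 ]
scene mushroom_top 0.56 [294.3, 216.3] 176 294.9 214.8 [0.5412 0.0487 0.056 ]
scene mushroom_top 0.16 [253.3, 327.5] 715 253.9 328.5 [0.396  0.3648 0.056 ]
0.5 [0.2567 0.678  0.2483] [[ 0.0001 -0.9353  0.354 ]
 [-0.0001  0.354   0.9353]
 [-1.     -0.0001 -0.    ]] 0.085763642049058 [-0.1542  0.7128  0.1725]
```

Run:
```python
import cv2
a=cv2.imread("pics/top0.png")[140:260,250:400];b=cv2.imread("pics/scene0.png")[160:280,250:400]
cv2.imwrite("pics/c0.png",cv2.resize(cv2.vconcat([a,b]),None,fx=2.5*1,fy=2.5,interpolation=cv2.INTER_CUBIC))
a=cv2.resize(a,None,fx=5,fy=5,interpolation=2)[:, :]
cv2.imwrite("pics/c1.png",a)
```

```text
(no output)
```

View pics/top0.png

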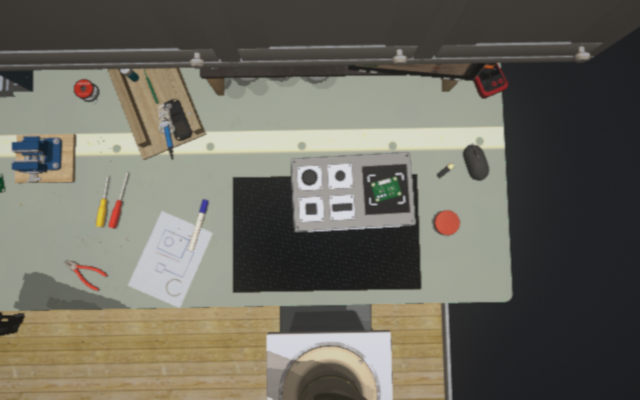

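View pics/c0.png

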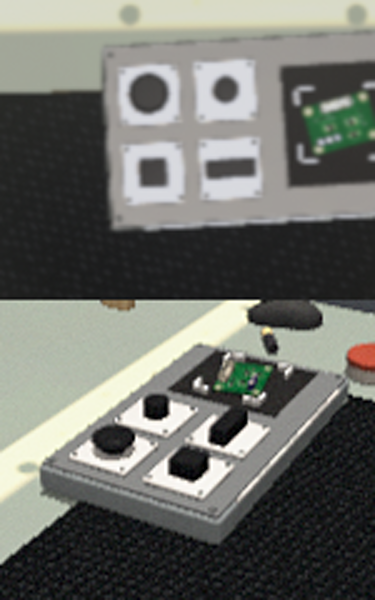

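The top view shows the mushroom at (309,177), round key (340,176), square key (311,209) and bar (342,207), with the board to their right. I'll refine the positions from the white plates, by fitting the 2x2 pattern in both cameras.

Run:
```python
from h import *
from scipy.optimize import least_squares
np.set_printoptions(precision=4,suppress=True)
g0={"mush":(.5455,.0406),"round":(.549,-.037),"square":(.466,.037),"bar":(.469,-.041)}
off={"mush":(40,39),"round":(40,-39),"square":(-40,39),"bar":(-40,-39)}
for n in("top","scene"):
    im=cv2.imread(f"pics/{n}0.png");hsv=cv2.cvtColor(im,cv2.COLOR_BGR2HSV)
    w=((hsv[...,2]>205)&(hsv[...,1]<30)).astype(np.uint8)
    k,l,s,c=cv2.connectedComponentsWithStats(w)
    P={}
    for i in range(1,k):
        if s[i,4]<80: continue
        h=cv2.convexHull(np.argwhere(l==i)[:,::-1].astype(np.float32))
        m=cv2.moments(h);q=(m["m10"]/m["m00"],m["m01"]/m["m00"]);p=at(n,q,.039)
        for a,b in g0.items():
            if np.hypot(*(p[:2]-b))<.03: P[a]=p[:2];print(n,a,s[i],np.array(q),p)
    if len(P)>2:
        def f(v):
            R=np.array([[np.cos(v[2]),-np.sin(v[2])],[np.sin(v[2]),np.cos(v[2])]])
            return np.concatenate([v[:2]+R@np.array(off[a])/1e3-P[a] for a in P])
        r=least_squares(f,[.5,0,0]);v=r.x;print("fit",v[:2],np.degrees(v[2]),r.fun)
        R=np.array([[np.cos(v[2]),-np.sin(v[2])],[np.sin(v[2]),np.cos(v[2])]])
        for a in off: print(a,v[:2]+R@np.array(off[a])/1e3)
```

```text
top round [328 164  24  24 371] [339.5923 175.7118] [ 0.5498 -0.0365  0.039 ]
top mush [298 166  23  24 232] [309.0419 177.3839] [0.5468 0.0414 0.039 ]
top bar [330 195  23   9 142] [341.0578 199.1497] [ 0.4899 -0.039   0.039 ]
top square [300 197  23  25 326] [310.8274 208.7853] [0.4667 0.0381 0.039 ]
top bar [331 210  23  10 153] [342.1331 214.4983] [ 0.4509 -0.0409  0.039 ]
fit [0.5036 0.0005] -0.8098598544021588 [-0.0068 -0.0025 -0.0027 -0.0025  0.0121  0.003  -0.0026  0.002 ]
mush [0.5441 0.0389]
round [ 0.543 -0.039]
square [0.4641 0.0401]
bar [ 0.463  -0.0379]
scene round [298 200  29  14 200] [312.0526 206.1147] [ 0.5468 -0.0322  0.039 ]
scene bar [327 206  31  17 186] [341.1371 213.7041] [ 0.4669 -0.0362  0.039 ]
scene mush [278 215  35  15 176] [295.057  220.8831] [0.5421 0.0479 0.039 ]
scene square [307 222  36  17 229] [325.1516 229.2445] [0.4636 0.0431 0.039 ]
fit [0.5048 0.0057] 3.0471840509424064 [ 0.      0.001   0.0001  0.0008  0.0006 -0.0012 -0.0007 -0.0006]
mush [0.5427 0.0467]
round [ 0.5469 -0.0312]
square [0.4628 0.0425]
bar [ 0.467  -0.0354]
```

Call:
drive_tool([
  [20,-35,-35,-4,0],
  [20,-70,-70,-8,0],
  [20,-105,-106,-12,0],
  [20,-140,-141,-16,0],
  [20,-175,-177,-20,0],
  [20,-210,-212,-23,0],
  [20,-245,-248,-23,0],
  [20,-263,-282,-23,0],
])

```text
clock: 1.3
tcp_pos: [0.4048, 0.3185, 0.2285]
tcp_rot: [[0.001, -0.999, -0.037], [0.0, -0.037, 0.999], [-1.0, -0.001, 0.0]]
wrist_force: [0.9, -1.0, 0.4]
opening: -0.0002
```

Call:
drive_tool([
  [10,-15,-45,0,0],
  [25,-35,-90,0,0],
  [40,-52,-135,0,0],
  [55,-70,-180,0,0],
  [70,-87,-225,0,0],
  [85,-105,-270,0,0],
  [95,-122,-316,0,0],
  [98,-133,-361,0,0],
])

```text
clock: 2.1
tcp_pos: [0.5509, -0.0357, 0.1294]
tcp_rot: [[-0.0, -0.999, -0.04], [0.0, -0.04, 0.999], [-1.0, 0.0, 0.0]]
wrist_force: [1.4, -0.5, 0.2]
opening: 0.0
```

Call:
drive_tool([
  [5,0,0,0,0],
  [10,0,0,0,0],
  [15,0,0,0,0],
  [20,0,0,0,0],
  [25,0,0,0,0],
  [28,0,0,0,0],
  [30,0,0,0,0],
  [30,0,0,0,0],
])

```text
clock: 2.9
tcp_pos: [0.5499, -0.0338, 0.1001]
tcp_rot: [[-0.0, -0.999, -0.04], [-0.0, -0.04, 0.999], [-1.0, 0.0, -0.0]]
wrist_force: [-0.5, -0.2, 0.0]
opening: 0.0001
```

Run:
```python
from h import *
o=robot.get_obs();p=o["tcp_pos"];print(o["clock"],p,o["wrist_force"])
ims=[]
for n in("top","scene"):
    im=snap(n,n+"1");t=np.array(p)-[0,0,.017];u,v=proj(n,t).astype(int);print(n,u,v)
    cu,cv=proj(n,(.51,0,.06)).astype(int)
    ims.append(cv2.resize(im[cv-50:cv+50,cu-65:cu+65,::-1],None,fx=4.5,fy=4.5,interpolation=2)[:,:])
    
cv2.imwrite("pics/c2.png",cv2.resize(cv2.hconcat(ims),(800,308)))
cv2.imwrite("pics/c3.png",ims[1])
```

```text
2.9 [ 0.54988838 -0.03380176  0.10010839] [-0.45352092 -0.19712362  0.0447324 ]
top 339 173
scene 311 189
```

View pics/c2.png

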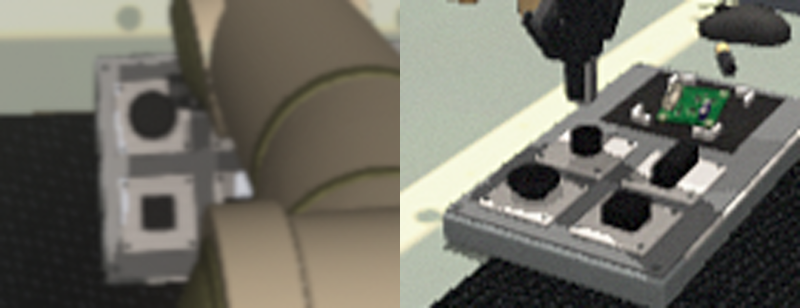

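The scene view shows the shut fingertips at crop (580,103), just above the round key at (586,130), as predicted. I'll go down gently.

Call:
drive_tool([
  [4,0,0,0,0],
  [8,0,0,0,0],
  [12,0,0,0,0],
  [16,0,0,0,0],
  [19,0,0,0,0],
  [21,0,0,0,0],
  [23,0,0,0,0],
  [23,0,0,0,0],
])

```text
clock: 3.8
tcp_pos: [0.5499, -0.0341, 0.077]
tcp_rot: [[-0.0, -0.999, -0.04], [-0.0, -0.04, 0.999], [-1.0, 0.0, -0.0]]
wrist_force: [-0.1, 0.9, 0.1]
opening: 0.0002
```

Call:
drive_tool([
  [1,0,0,0,0],
  [2,0,0,0,0],
  [3,0,0,0,0],
  [4,0,0,0,0],
  [5,0,0,0,0],
  [6,0,0,0,0],
  [7,0,0,0,0],
  [7,0,0,0,0],
])

```text
clock: 4.6
tcp_pos: [0.55, -0.0341, 0.0702]
tcp_rot: [[0.0, -0.999, -0.04], [-0.0, -0.04, 0.999], [-1.0, -0.0, -0.0]]
wrist_force: [-0.1, -0.4, 0.2]
opening: 0.0002
```

Call:
drive_tool([
  [1,0,0,0,0],
  [1,0,0,0,0],
  [2,0,0,0,0],
  [2,0,0,0,0],
  [3,0,0,0,0],
  [3,0,0,0,0],
  [4,0,0,0,0],
  [4,0,0,0,0],
])

```text
clock: 5.4
tcp_pos: [0.55, -0.0341, 0.0662]
tcp_rot: [[0.0, -0.999, -0.04], [0.0, -0.04, 0.999], [-1.0, -0.0, 0.0]]
wrist_force: [-0.1, 0.5, 0.2]
opening: -0.0002
```

Call:
drive_tool([
  [0.3,0,0,0,0],
  [0.6,0,0,0,0],
  [0.9,0,0,0,0],
  [1.2,0,0,0,0],
  [1.5,0,0,0,0],
  [1.8,0,0,0,0],
  [2.1,0,0,0,0],
  [2.5,0,0,0,0],
])

```text
clock: 6.2
tcp_pos: [0.55, -0.0341, 0.0639]
tcp_rot: [[0.0, -0.999, -0.04], [-0.0, -0.04, 0.999], [-1.0, -0.0, -0.0]]
wrist_force: [-0.8, 0.3, 5.9]
opening: -0.0
```

Call:
drive_tool([
  [0.1,0,0,0,0],
  [0.3,0,0,0,0],
  [0.4,0,0,0,0],
  [0.5,0,0,0,0],
  [0.6,0,0,0,0],
  [0.8,0,0,0,0],
  [1,0,0,0,0],
  [1,0,0,0,0],
])

```text
clock: 7.0
tcp_pos: [0.5501, -0.0341, 0.0631]
tcp_rot: [[0.0, -0.999, -0.04], [-0.0, -0.04, 0.999], [-1.0, -0.0, -0.0]]
wrist_force: [-1.1, 0.2, 6.8]
opening: 0.0003
```

Run:
```python
from h import *
im=snap("scene","scene2")
cu,cv=proj("scene",(.51,0,.06)).astype(int)
cv2.imwrite("pics/c4.png",cv2.resize(im[cv-50:cv+40,cu-60:cu+60,::-1],None,fx=6,fy=6,interpolation=2))
print(robot.get_obs()["wrist_force"])
```

```text
[-0.12335133 -0.08847206  7.72659011]
```

View pics/c4.png

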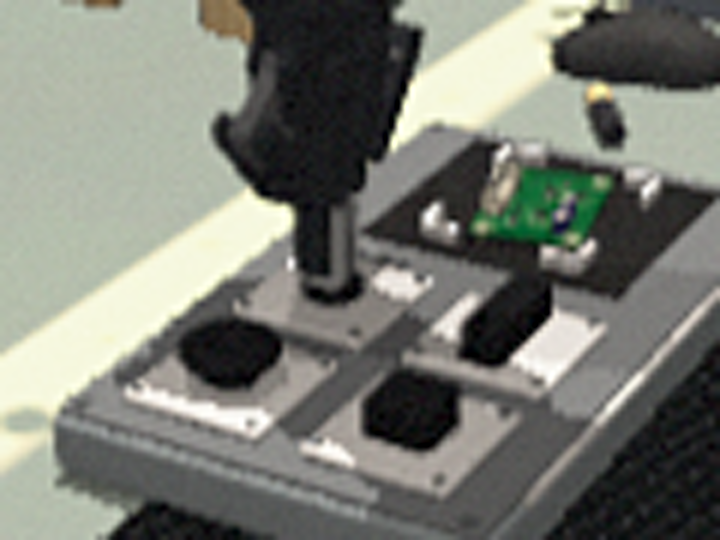

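The round key is visibly down, and the force is rising at about 1.5 N/mm on the cushion. I'll lift off and move to the square key.

Call:
drive_tool([
  [-10,0,0,0,0],
  [-25,0,0,0,0],
  [-38,0,0,0,0],
  [-40,20,19,0,0],
  [-40,40,38,0,0],
  [-40,60,57,0,0],
  [-40,76,72,0,0],
  [-40,81,77,0,0],
])

```text
clock: 7.85
tcp_pos: [0.4643, 0.0409, 0.1033]
tcp_rot: [[-0.001, -0.999, -0.042], [0.0, -0.042, 0.999], [-1.0, 0.001, 0.0]]
wrist_force: [-0.3, -0.1, 0.6]
opening: -0.0001
```

Run:
```python
from h import *
im=snap("scene","scene3");o=robot.get_obs();print(o["clock"],o["tcp_pos"],o["wrist_force"])
cu,cv=proj("scene",(.51,0,.06)).astype(int)
cv2.imwrite("pics/c5.png",cv2.resize(im[cv-50:cv+40,cu-60:cu+60,::-1],None,fx=6,fy=6,interpolation=2))
```

```text
7.9 [0.46455325 0.04098774 0.10326245] [-1.91575021  0.99009987 -0.44158241]
```

View pics/c5.png

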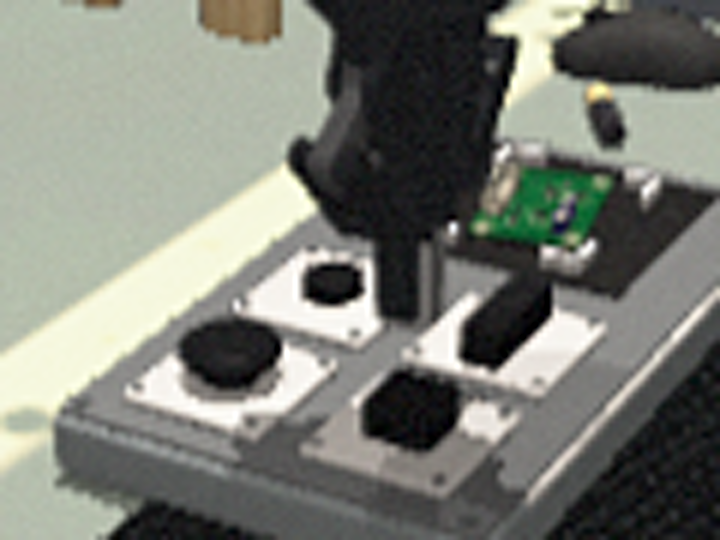

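The round key stays down, and the tip at (408,318) is right above the square key at (410,390).

Call:
drive_tool([
  [5,0,0,0,0],
  [10,0,0,0,0],
  [15,0,0,0,0],
  [20,0,0,0,0],
  [24,0,0,0,0],
  [27,0,0,0,0],
  [28,0,0,0,0],
  [29,0,0,0,0],
])

```text
clock: 8.7
tcp_pos: [0.466, 0.0396, 0.0737]
tcp_rot: [[-0.0, -0.999, -0.04], [-0.0, -0.04, 0.999], [-1.0, 0.0, -0.0]]
wrist_force: [-0.1, -0.1, 0.2]
opening: -0.0001
```

Call:
drive_tool([
  [1.2,0,0,0,0],
  [2.5,0,0,0,0],
  [3.7,0,0,0,0],
  [5,0,0,0,0],
  [6,0,0,0,0],
  [7,0,0,0,0],
  [8,0,0,0,0],
  [9,0,0,0,0],
])

```text
clock: 9.5
tcp_pos: [0.466, 0.0396, 0.0647]
tcp_rot: [[0.0, -0.999, -0.04], [-0.0, -0.04, 0.999], [-1.0, -0.0, -0.0]]
wrist_force: [-0.4, -0.5, 4.5]
opening: -0.0001
```

Call:
drive_tool([
  [0.2,0,0,0,0],
  [0.4,0,0,0,0],
  [0.6,0,0,0,0],
  [0.8,0,0,0,0],
  [1,0,0,0,0],
  [1.2,0,0,0,0],
  [1.5,0,0,0,0],
  [1.5,0,0,0,0],
])

```text
clock: 10.3
tcp_pos: [0.466, 0.0396, 0.0635]
tcp_rot: [[0.0, -0.999, -0.04], [0.0, -0.04, 0.999], [-1.0, -0.0, 0.0]]
wrist_force: [-0.4, 0.2, 7.3]
opening: 0.0003
```

Same force signature, so the square key is home. Next, the bar.

Call:
drive_tool([
  [-10,0,0,0,0],
  [-25,0,0,0,0],
  [-38,0,0,0,0],
  [-40,0,-20,0,0],
  [-40,0,-40,0,0],
  [-40,0,-60,0,0],
  [-40,0,-74,0,0],
  [-40,0,-78,0,0],
])

```text
clock: 11.1
tcp_pos: [0.4689, -0.0399, 0.1037]
tcp_rot: [[-0.0, -0.999, -0.037], [-0.001, -0.037, 0.999], [-1.0, 0.0, -0.001]]
wrist_force: [-0.7, 0.3, -0.3]
opening: 0.0005
```

Run:
```python
from h import *
im=snap("scene","scene4");o=robot.get_obs();print(o["clock"],o["tcp_pos"],o["wrist_force"])
cu,cv=proj("scene",(.51,0,.06)).astype(int)
cv2.imwrite("pics/c6.png",cv2.resize(im[cv-50:cv+40,cu-60:cu+60,::-1],None,fx=6,fy=6,interpolation=2))
```

```text
11.15 [ 0.46894585 -0.03966895  0.10364486] [0.82240377 0.32209259 0.6899627 ]
```

View pics/c6.png

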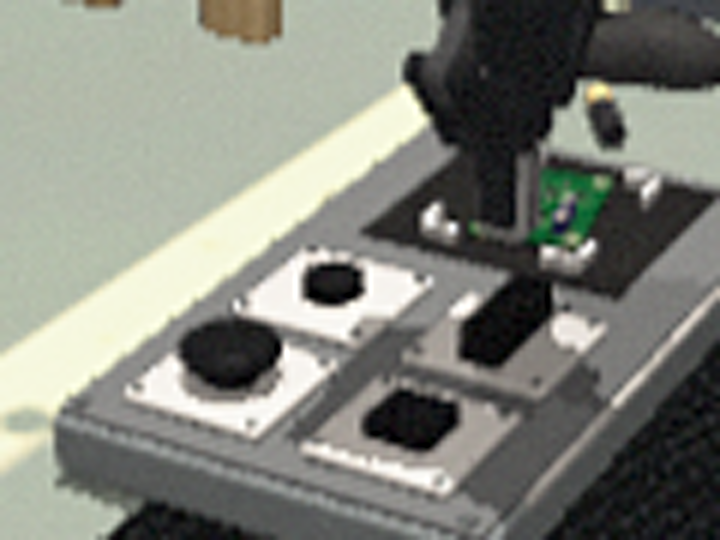

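Both the round and square keys are down, and the mushroom is still up. The tip at (505,238) stands above the bar's middle at about (508,300).

Call:
drive_tool([
  [5,0,0,0,0],
  [10,0,0,0,0],
  [15,0,0,0,0],
  [20,0,0,0,0],
  [24,0,0,0,0],
  [27,0,0,0,0],
  [28,0,0,0,0],
  [29,0,0,0,0],
])

```text
clock: 11.95
tcp_pos: [0.4691, -0.0383, 0.0742]
tcp_rot: [[-0.0, -0.999, -0.04], [-0.0, -0.04, 0.999], [-1.0, 0.0, -0.0]]
wrist_force: [-0.6, 0.9, 0.5]
opening: 0.0001
```

Call:
drive_tool([
  [1.2,0,0,0,0],
  [2.5,0,0,0,0],
  [3.7,0,0,0,0],
  [5,0,0,0,0],
  [6,0,0,0,0],
  [7,0,0,0,0],
  [8,0,0,0,0],
  [9,0,0,0,0],
])

```text
clock: 12.75
tcp_pos: [0.4692, -0.0383, 0.0653]
tcp_rot: [[0.0, -0.999, -0.04], [-0.0, -0.04, 0.999], [-1.0, -0.0, -0.0]]
wrist_force: [-0.1, -0.3, 1.7]
opening: -0.0001
```

Call:
drive_tool([
  [0.2,0,0,0,0],
  [0.4,0,0,0,0],
  [0.6,0,0,0,0],
  [0.8,0,0,0,0],
  [1,0,0,0,0],
  [1.2,0,0,0,0],
  [1.5,0,0,0,0],
  [1.5,0,0,0,0],
])

```text
clock: 13.55
tcp_pos: [0.4692, -0.0383, 0.0639]
tcp_rot: [[0.0, -0.999, -0.04], [-0.0, -0.04, 0.999], [-1.0, -0.0, -0.0]]
wrist_force: [-0.0, -0.8, 6.7]
opening: -0.0
```

Call:
drive_tool([
  [-10,0,0,0,0],
  [-30,0,0,0,0],
  [-55,0,0,0,0],
  [-85,0,0,0,0],
  [-115,0,0,0,0],
  [-140,0,0,0,0],
  [-150,0,0,0,0],
  [-150,0,0,0,0],
])

```text
clock: 14.35
tcp_pos: [0.4694, -0.0384, 0.2151]
tcp_rot: [[0.003, -0.999, -0.039], [-0.0, -0.039, 0.999], [-1.0, -0.003, -0.0]]
wrist_force: [0.4, 0.4, 0.5]
opening: 0.0002
```

Run:
```python
from h import *
im=snap("scene","scene5");o=robot.get_obs();print(o["clock"],o["tcp_pos"],o["wrist_force"])
cu,cv=proj("scene",(.51,0,.06)).astype(int)
cv2.imwrite("pics/c7.png",cv2.resize(im[cv-50:cv+40,cu-60:cu+60,::-1],None,fx=6,fy=6,interpolation=2))
```

```text
14.4 [ 0.468938   -0.0384064   0.21390878] [-0.77478399 -0.15996169 -0.9612451 ]
```

View pics/c7.png

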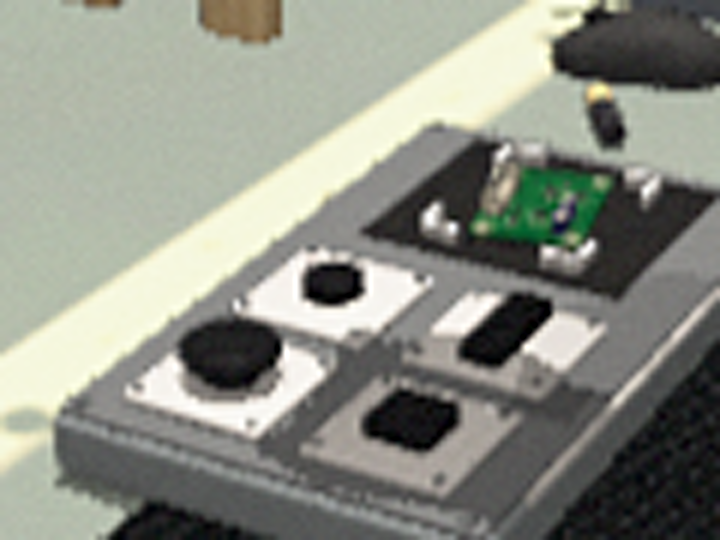

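All three keys are down (round (333,283), bar (507,328), square (410,415)). The mushroom is up and the board and cell haven't moved.

```bash
python3 -c "
from workcell import robot
robot.close_job()"
```

```text
the job is handed in; nothing more can be done
```

I pressed the round, square and bar keys in that order with the shut fingertips, and handed the job in at about 14.4 s of the 40 s allowed.

- **Presses:** Each key went down until it bottomed and gave a little on its cushion. The highest wrist force I read was 7.7 N, against the 20 N limit.
- **Last picture:** All three keys are down, the mushroom button is up, and the relay board and battery cell lie where they started. The arm was lifted clear, with no force on it beyond noise.
- **Not checked:** I judged key travel from the force readings and the picture, because the interface gives no joint reading. I did not picture the tin or the marker again, but the arm never went low near them.
- **Disagreement:** The two cameras' first position estimates differed by up to about 5 mm in y. I used values near the top camera's and checked them in the scene camera's pictures before pressing.

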